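# Refit the sorter's reject gate and release the feeder

### The arm

A 7-joint arm with a two-finger parallel gripper is mounted at the origin on the work surface. World frame = base frame: x ahead of the robot, y to its left, z up, the work surface at z = 0. Lengths are in m, angles in rad, forces in N, time in s.
With the tool pointing down it reaches from about 0.4 to 0.875 m from the base axis. Payload 6.5 kg.
Tool frame: the origin (TCP) lies between the finger pads; the fingertips stand 17 mm ahead of it and the grasp point (between the pads) lies 2 mm behind it; z points along the fingers, y is the line along which they close (so a half turn about z gives the same grasp; the last joint's range is limited). The gripper opens to 88 mm and grips with 3 to 60 N. Pads are 18 mm wide; open, the fingers measure 123 mm over their backs; the gripper's body (75 mm by 187 mm) begins 45 mm behind the grasp point.
Start: joints at [-1.25, 0.536, -0.004, 1.538, 0.003, 1.067, -0.071], TCP at [0.245, 0.602, 0.256] pointing down, gripper open.
Joint ranges: [-2.7, 2.7], [-0.37, 2.16], [-1.27, 1.26], [0.24, 2.4], [-1.31, 4.45], [0.19, 1.91], [-2.76, 2.76]. Speed limits (rad/s): [2.39, 2.39, 3.14, 3.14, 3.14, 3.14, 3.14].

### API

Orientations are given as a unit quaternion [x, y, z, w].
In Python, from station import ctrl gives the robot as it stands.
- The arm moves only by the shell command python3 -m crank 'ROWS' [FORCE]. ROWS is rows parted by semicolons, their numbers by spaces, 1 to 10 of them, each of 5 numbers: dx, dy, dz in m, then a turn about the tool's z in rad, then the finger opening in m; each row is the pose to reach, as a shift and turn from the pose commanded when the command began, along the tool's axes at that moment; what a row does not reach only later rows make up. A row lasts 1/12 s, in which the tool goes at most 0.0417 m and 0.125 rad, less where a joint would pass 70% of its speed; a pose out of reach is approached as far as the arm can. The fingers move at their own pace and stop on an object; FORCE is the grip in N (left out, the last holds). Time passes only in rows, so rows that do not move let the fingers close. It prints the time, the measured TCP pose, the force, the opening and the grip force at its end.
- ctrl.observe(): the state, without advancing time (a new reading comes with each control period).
- ctrl.grab_frame(name): name is "scene" or "top" or "wrist"; returns a dict with "image" (420x560x3 uint8, red, green, blue), "mtx" (3x3 intrinsics, pixels), "k1" (the pictures are not rectified: a ray, as slopes to the right and down, at radius r is drawn at 1 + k1 r^2 times it, then the intrinsics apply), "R" (3x3) and "t" (3): a world point X has camera coordinates R X + t. Camera axes: x right, y down, z forward; pixel columns grow to the right and rows downward; lengths in m; the calibration is good to about 2 mm. A picture is of the moment at which its call begins. There is no depth.
- ctrl.finish_job(): hands the job in; it is judged then, once.
The state is a dict: "clock": time; "qpos": joint angles; "joint_velocities": joint speeds; "effort": joint torques, N m; "ee_pos": TCP position; "tool_rot": TCP orientation; "wrist_force": force on the tool from outside, world axes, zero at the start; "moment": the same for the moment, N m; "finger_gap": finger opening in m; "gripper_force": force on a finger pad.
Only numpy, scipy, OpenCV 4.12 (cv2) and the standard library are available. Lean on these libraries where they do the work, as an engineer would, in place of code of your own. Each camera call takes 0.05 s, during which the arm holds its last target. There are 200 camera calls.

### The job

Refit the sorter's yellow reject gate: grip it by the two ends of its brass cross pin, lift it, and let it swing down in your grip until it hangs straight down and still, then grip it firmly again. Lower it weight-first into the green sorter well until the pin rests in both V bearings, and only then let go. With the gate in place, slide the red safety shutter on the white box fully open and press the green release button under it all the way down; leave the shutter open, the gate hanging, and the other things on the bench where they are.

Things in the scene. Friction and masses are not known exactly. Their poses are not given: they have to be found in the camera images.
- paddle: The gate, loose, 0.28 kg: yellow blade 16 mm wide, 6 mm thick, with a brass cross pin 12 mm in diameter at one end and a yellow weight at the other. Origin: centre of the pin. y runs along the pin, whose flat 6 mm steel tips stand 27 mm either side (54 mm over the tips: the width to grip). The blade runs along -x. It starts flat on the block, z up, pin 46 mm above the table; hanging, x points up.
- gate_end (a point): Middle of the end face of the gate's weight (34 x 18 x 12 mm), 100 mm from the pin's centre along the gate's -x. Lifted by the pin's tips at 100 N a pad it sags part way (to 0.4 to 1.4 rad from plumb) and sticks; eased below about 50 N it sinks further, at 10 N to within about 0.2 rad; under 5 N it may slip out. Tightened, it keeps its angle. Either way round about the vertical fits the sorter.
- block: Fixed service block under the gate: black rubber bar 130 x 22 mm, top 40 mm above the table, on a 150 x 70 x 6 mm aluminium foot, both centred 35 mm to -x of the origin. Origin: on the table, about under the gate's pin. Long side along x. The pin's ends stand free beyond both sides of the bar.
- sorter: Fixed sorter head: grey base 130 x 120 x 12 mm with an upright well, open at the top. Origin: on the table under the well's centre. Inside, the well is 48 mm along x and 32 mm along y, floor at 12 mm, green end walls 113 mm high. Its two aluminium cheeks, 5 mm thick, stand 16 to 21 mm either side along y, each with a V bearing on top. The fingers have free room outside the cheeks.
- v_top (a point): Centre between the tops of the V arms, over the well's middle, 134 mm above the table. The arms slope at 45 degrees and reach 18 mm either side along the sorter's x, so a pin lowered within 12 mm of the centre slides home.
- bearing (a point): Where the centre of the gate's pin comes to rest in the V bearings: the well's centre, 123.5 mm above the table. Its y axis is the line of the pin; z up. The gate then hangs inside the well with its lower end 11 mm above the floor.
- console: Fixed white release box, 130 (x) x 190 (y) x 50 mm high. Origin: on the table under its centre. The green button lies 35 mm to -y of its centre; the shutter over it slides towards the box's +y. A small red lamp (24 mm, not part of the job) stands at its +x, +y corner.
- shutter (a joint): Travel of the red safety shutter, m: 0 closed (over the button), 0.06 fully open at its stop; it slides along the box's +y axis against about 1.5 N of friction and stays where it is left. It is a plate 66 (x) x 50 (y) x 4 mm, its upper face 88 mm above the table, with side skirts, and carries a black tab.
- tab (a point): Centre of the top of the shutter's black tab, 114 mm above the table; moves with the shutter. The tab is 34 mm long (box x), 10 mm thick (box y) and stands 26 mm above the plate: pinch it across its thickness, or push it.
- release (a joint): Travel of the green release button, m: 0 up, 0.006 fully down; sprung, takes about 5 N to press fully, and comes up again when left.
- release_top (a point): Centre of the top of the green button (32 mm across), 72 mm above the table, 16 mm below the top of the closed shutter; pressed straight down. With the shutter fully open its plate's edge is 35 mm from the button's centre.
- spray: Bystander, to be left alone: upright spray can, 52 mm across, 150 mm high. Origin: centre of its underside.
- tray: Bystander, to be left alone: empty blue plastic tray, 110 x 150 x 35 mm. Origin: centre of its underside.
- screwdriver: Bystander, to be left alone: red-handled screwdriver lying flat. Origin: near its middle.
- spanner: Bystander, to be left alone: steel spanner lying flat. Origin: near its middle.
- tape: Bystander, to be left alone: yellow tape roll lying flat, 80 mm across, 20 mm high. Origin: centre of its underside.
- carton: Bystander, to be left alone: cardboard carton, 80 x 100 x 70 mm. Origin: centre of its underside.
- levelfoot: Bystander, to be left alone: dark steel machine foot with its stud up, 40 mm across, 50 mm high. Origin: centre of its underside.
Not all that is in view belongs to the job. Leave any purple or turquoise look-alike of the console alone. There is more than one size of the paddle; the one meant has the size given above.

How it is judged:
On the way, in this order (a step that is already met when the one before it is completed fails the run):
1. the gate hangs straight down (within 0.3 rad) and still (under 0.5 rad/s) in a firm grip (over 30 N on each finger), its pin more than 0.17 m above the table (angle between paddle's own x axis and vertical below 0.3 rad and angular speed of paddle below 0.5 rad/s and height (world z) of paddle above 0.17 m and contact force between the fingers and paddle above 60 N), for 0.2 s.
2. the pin is lowered into the bearings (within 10 mm) while still gripped (distance between paddle and bearing below 0.01 m and contact force between the fingers and paddle above 1 N), for 0.05 s.
3. with the gate hanging in the bearings and let go, the shutter is slid open (over 50 mm) (distance between paddle and bearing below 0.008 m and angle between paddle's own x axis and vertical below 0.15 rad and angle between the y axis of paddle and the y axis of bearing, either way round below 0.12 rad and contact force between the fingers and paddle below 0.5 N and value of joint shutter above 0.05 m), for 0.1 s.
4. the button is pressed down (over 4.5 mm) with the shutter open (value of joint release above 0.0045 m and value of joint shutter above 0.05 m), for 0.02 s.
At the end, for the whole second after the job is handed in: The gate's pin lies in the bearings (centre within 8 mm, pin within 0.12 rad of their line), the gate hangs within 0.15 rad of plumb, at rest and let go; the shutter is open by more than 50 mm and the button is up again (all of step 3 and value of joint release below 0.0015 m and linear speed of paddle below 0.03 m/s); the robot touches nothing.
It fails at once if a bystander is moved more than 30 mm (distance of any of spray, tray, screwdriver, spanner, tape, carton, levelfoot from where it was at the start of the episode above 0.03 m).
It also fails if it takes over 72 s, if anything falls off the work surface, if the arm or the gripper's body presses on something with over 40 N, if the wrist force passes 120 N, or if a joint passes its speed limit or range.

## Working session

There is one attempt and no reset: what is moved stays moved. The work goes in short steps, Python scripts to look and compute and a shell command to move; the robot and the scene stay as the last step left them, time stands still between calls to the robot, and variables do not carry over. Pictures are saved under pics/ and viewed, at most 10 in all, crops included, and the job is handed in when it is done.

```bash
ls; mkdir -p pics; python3 - <<'E'
from station import ctrl
import cv2,numpy as np
s=ctrl.observe();print({k:np.round(v,3).tolist() for k,v in s.items()})
for n in("scene","top"):
    f=ctrl.grab_frame(n);cv2.imwrite(f"pics/{n}0.png",f["image"][:,:,::-1]);np.savez(f"{n}0.npz",**f);print(n,f["mtx"],f["k1"],f["R"],f["t"])
E
```

```text
pics
{'clock': 0.0, 'qpos': [-1.25, 0.537, -0.004, 1.539, 0.003, 1.067, -0.071], 'joint_velocities': [0.001, -0.0, 0.0, 0.002, 0.002, -0.001, -0.001], 'effort': [-0.001, -57.097, 0.99, -25.162, -0.056, 0.018, 0.0], 'ee_pos': [0.245, 0.601, 0.255], 'tool_rot': [0.192, 0.981, -0.001, -0.0], 'wrist_force': [-0.728, -0.188, -0.679], 'moment': [0.035, 0.029, 0.017], 'gripper_force': 0.0, 'finger_gap': 0.088}
scene [[399.53511419   0.         279.7320236 ]
 [  0.         399.53511419 213.4277559 ]
 [  0.           0.           1.        ]] 0.027213167988995517 [[-0.74337478  0.66842894  0.02442737]
 [ 0.34678039  0.41637641 -0.84046062]
 [-0.57195918 -0.61630629 -0.54132176]] [ 0.40294315 -0.07693295  1.59356604]
top [[529.45024004   0.         281.57062228]
 [  0.         529.45024004 203.75082009]
 [  0.           0.           1.        ]] -0.07881905897877699 [[-0.02130089 -0.99977205 -0.00145537]
 [-0.98358261  0.02121683 -0.17920683]
 [ 0.17919686 -0.00238579 -0.98381034]] [-0.00368996  0.51270502  1.37068706]
```

View pics/top0.png

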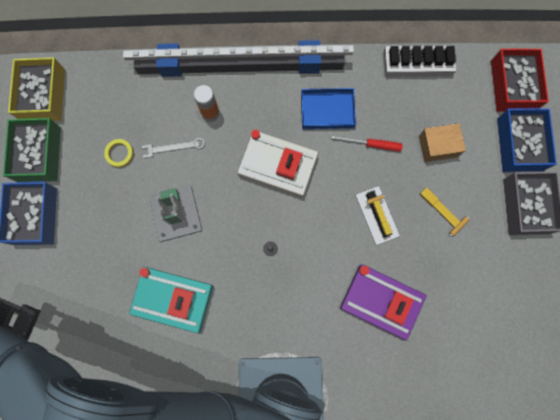

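View pics/scene0.png

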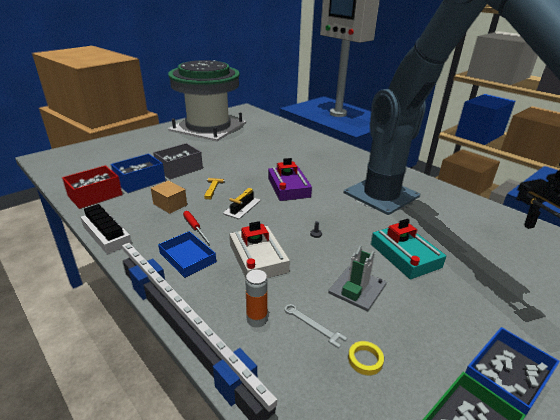

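Top view: the gate on the black bar and white foot is at (377,212). The larger look-alike lies on the table at (445,212). Consoles: white (278,163) is the target, turquoise (171,300) and purple (383,300) are look-alikes. The sorter is at (172,208). I choose the gate on the block and the white box, and check them in one crop montage.

```bash
cat > h.py <<'E'
import numpy as np,cv2
from station import ctrl
def load(n): return dict(np.load(n))
def ray(f,uv):
    m=f["mtx"];k=float(f["k1"]);d=(np.array(uv,float)-m[:2,2])/m[0,0];p=d.copy()
    for _ in range(20): p=d/(1+k*(p@p))
    R=f["R"];c=-R.T@f["t"];return c,R.T@np.r_[p,1]
def p2w(f,uv,z):
    c,r=ray(f,uv);return c+r*(z-c[2])/r[2]
def w2p(f,X):
    c=f["R"]@np.array(X,float)+f["t"];p=c[:2]/c[2];p=p*(1+float(f["k1"])*(p@p));return f["mtx"][:2,:2]@p+f["mtx"][:2,2]
def grab(n,tag):
    f=ctrl.grab_frame(n);np.savez(tag+".npz",**f);return f
E
python3 - <<'E'
import cv2,numpy as np
I=cv2.imread("pics/top0.png")
def c(x,y,w,h,s): return cv2.resize(I[y:y+h,x:x+w],None,fx=s,fy=s,interpolation=cv2.INTER_CUBIC)
a=c(350,180,60,70,5);b=c(145,180,60,70,5);d=c(230,122,100,80,5) # 300x350,300x350,500x400
M=np.zeros((600,800,3),np.uint8)
a=c(350,182,66,66,6);b=c(145,182,66,66,6);M[:396,:396]=a;M[:396,400:796]=b
d=cv2.resize(I[122:202,230:330],None,fx=2.5,fy=2.5,interpolation=cv2.INTER_CUBIC);M[400:600,:250]=d
S=cv2.imread("pics/scene0.png");M[400:600,260:500]=cv2.resize(S[180:230,215:275],None,fx=4,fy=4);M[400:600,510:750]=cv2.resize(S[240:310,325:409],(240,200))
cv2.imwrite("pics/m1.png",M)
E
```

```text
(no output)
```

View pics/m1.png

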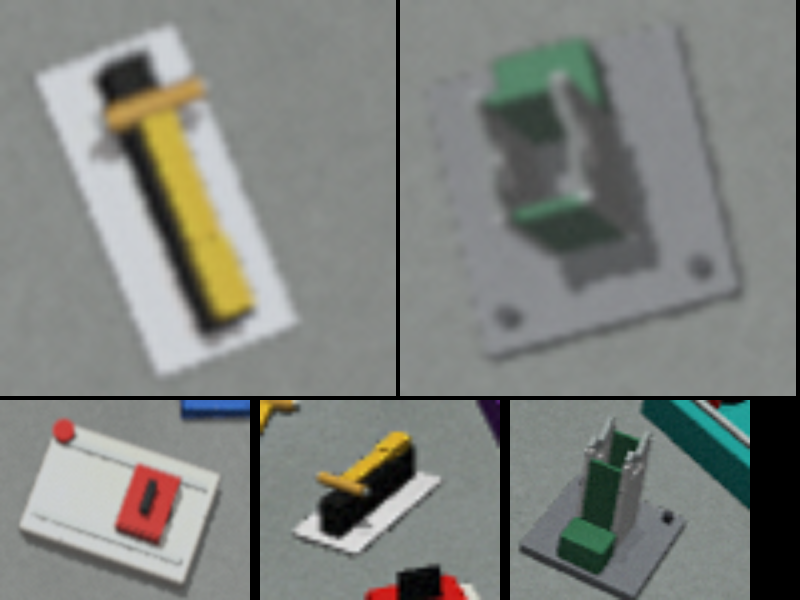

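```bash
python3 - <<'E'
from h import *
np.set_printoptions(precision=4,suppress=True)
f=load("top0.npz")
g=lambda x,y,z,o,s:p2w(f,(o[0]+(x+.5)/s-.5,o[1]+(y+.5)/s-.5),z)
A=g(110,118,.046,(350,182),6);B=g(204,88,.046,(350,182),6);E=g(234,312,.046,(350,182),6)
print("pin",A,B,(A+B)/2,np.linalg.norm(A-B),"axis ang",np.arctan2(*(A-B)[1::-1]),"end",E,np.linalg.norm(E-(A+B)/2))
F=[g(*p,.006,(350,182),6) for p in((36,75),(176,25),(300,322),(163,377))];print("foot",np.mean(F,0),[np.linalg.norm(F[i]-F[i-1]) for i in range(4)],np.arctan2(*(F[1]-F[2])[1::-1]))
S=[g(*p,.012,(145,182),6) for p in((27,85),(265,22),(340,292),(90,357))];print("base",np.mean(S,0),[np.linalg.norm(S[i]-S[i-1]) for i in range(4)],np.arctan2(*(S[1]-S[2])[1::-1]),np.arctan2(*(S[0]-S[3])[1::-1]))
C=[g(*p,.05,(230,122),2.5) for p in((62,25),(218,75),(183,183),(22,127))];print("cons",np.mean(C,0),[np.linalg.norm(C[i]-C[i-1]) for i in range(4)],np.arctan2(*(C[0]-C[1])[1::-1]),np.arctan2(*(C[3]-C[2])[1::-1]))
print("tab",g(148,97,.114,(230,122),2.5))
w=ctrl.grab_frame("wrist");s=ctrl.observe()
from scipy.spatial.transform import Rotation as Ro
T=Ro.from_quat(s["tool_rot"]).as_matrix();print("tool\n",T,"\ncam in tool",T.T@(-w["R"].T@w["t"]-s["ee_pos"]),"\n",w["R"]@T,w["mtx"][0],w["k1"])
E
```

```text
pin [ 0.5144 -0.2465  0.046 ] [ 0.5272 -0.2896  0.046 ] [ 0.5208 -0.2681  0.046 ] 0.044886229449635315 axis ang 1.85925983775905 end [ 0.4258 -0.2974  0.046 ] 0.09934531424278403
foot [ 0.4836 -0.2783  0.006 ] [np.float64(0.14998469749074061), np.float64(0.06976522641462259), np.float64(0.14796185557200053), np.float64(0.06828374244337865)] 0.34013273529532245
base [0.4996 0.2792 0.012 ] [np.float64(0.13035528583835815), np.float64(0.11331580175802264), np.float64(0.13108287053694323), np.float64(0.11701933215715776)] 0.2738770915244219 0.24565113730240576
cons [ 0.6257 -0.0078  0.05  ] [np.float64(0.12247694342201965), np.float64(0.1796079656620981), np.float64(0.12603759974286285), np.float64(0.18410215102236865)] 1.2270570663409064 1.2074670087553225
tab [ 0.6134 -0.0359  0.114 ]
tool
 [[-0.9261  0.3772 -0.0004]
 [ 0.3772  0.9261 -0.0012]
 [-0.0001 -0.0012 -1.    ]] 
cam in tool [ 0.0653  0.0001 -0.1293] 
 [[-0.002   1.      0.001 ]
 [-0.9668 -0.0017 -0.2555]
 [-0.2555 -0.0015  0.9668]] [305.9159   0.     280.9398] -0.004209605812311095
```

```bash
cat >> h.py <<'E'
from scipy.spatial.transform import Rotation as Ro
def togo(p,yaw=None,tag=""):
    s=ctrl.observe();T=Ro.from_quat(s["tool_rot"]).as_matrix()
    d=T.T@(np.array(p)-s["ee_pos"]);t=0
    if yaw is not None:
        c=np.arctan2(T[1,1],T[0,1]);t=-((yaw-c+np.pi/2)%np.pi-np.pi/2)
    print(tag,"rows to go",np.round(np.r_[d,t],4),"dist",round(np.linalg.norm(d),3),"q7",round(s["qpos"][6],2),"t",s["clock"])
E
python3 -m crank '-.29 -.35 0 1.25 .088;-.29 -.35 0 1.25 .088;-.29 -.35 0 1.25 .088;-.29 -.35 0 1.25 .088;-.29 -.35 0 1.25 .088;-.29 -.35 0 1.25 .088;-.29 -.35 0 1.25 .088;-.29 -.35 0 1.25 .088;-.29 -.35 0 1.25 .088;-.29 -.35 0 1.25 .088' 60
python3 -c "
from h import *
togo((.521,-.268,.20),-1.27)"
```

```text
clock: 0.98
ee_pos: [0.3704, 0.2026, 0.2558]
tool_rot: [0.732, 0.681, 0.0, -0.0]
wrist_force: [1.2, 0.4, 0.3]
finger_gap: 0.0882
gripper_force: 0.0
 rows to go [-0.4586  0.184   0.0556  1.1981] dist 0.497 q7 -0.6 t 0.9833
```

```bash
python3 -m crank '-.459 .184 .03 1.2 .088;-.459 .184 .03 1.2 .088;-.459 .184 .03 1.2 .088;-.459 .184 .03 1.2 .088;-.459 .184 .03 1.2 .088;-.459 .184 .03 1.2 .088;-.459 .184 .03 1.2 .088;-.459 .184 .03 1.2 .088;-.459 .184 .03 1.2 .088;-.459 .184 .03 1.2 .088'
python3 -c "
from h import *
togo((.521,-.268,.20),-1.27)"
```

```text
clock: 1.82
ee_pos: [0.4996, -0.1926, 0.2302]
tool_rot: [0.989, 0.149, 0.0, -0.0]
wrist_force: [0.7, 0.1, -0.1]
finger_gap: 0.0879
gripper_force: 0.0
 rows to go [-0.0018  0.0784  0.0302 -0.0016] dist 0.084 q7 -0.63 t 1.8167
```

```bash
python3 -m crank '-.002 .078 .03 0 .088;-.002 .078 .03 0 .088;-.002 .078 .03 0 .088;-.002 .078 .03 0 .088'
python3 -c "
from h import *
togo((.521,-.268,.20),-1.27)
f=grab('wrist','w1');cv2.imwrite('pics/w1.png',f['image'][:,:,::-1])
print(w2p(f,(.521,-.268,.046)))"
```

```text
clock: 2.15
ee_pos: [0.5196, -0.2685, 0.1992]
tool_rot: [0.989, 0.15, -0.001, 0.0]
wrist_force: [-0.2, 1.0, -0.3]
finger_gap: 0.0879
gripper_force: 0.0
 rows to go [ 0.0015 -0.     -0.0008 -0.0003] dist 0.002 q7 -0.47 t 2.15
[281.00346556 199.80727008]
```

View pics/w1.png

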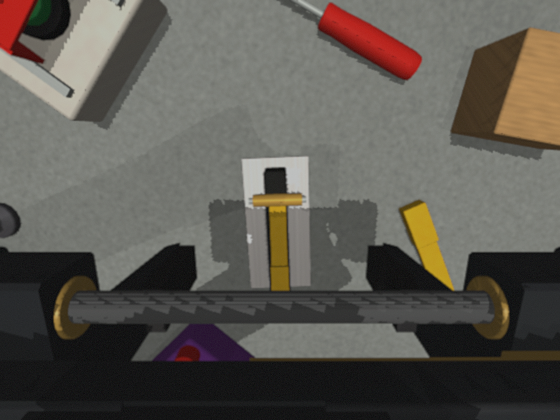

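The wrist view shows the pin from (252,201) to (304,199.5), with the blade running down the picture. It sits about 3 px left of the prediction.

```bash
python3 - <<'E'
from h import *
f=load('w1.npz');I=f["image"].astype(int)
sub=I[185:215,235:325];hsv=cv2.cvtColor(sub.astype(np.uint8),cv2.COLOR_RGB2HSV)
m=(hsv[...,1]>110)&(hsv[...,2]>90)
for x in range(10,76,3): 
    r=np.where(m[:,x])[0]; print(x+235,(r.min()+185,r.max()+185) if len(r) else None,end="; ")
A=p2w(f,(252,201.3),.046);B=p2w(f,(304,199.5),.046);print("\n",A,B,(A+B)/2,np.linalg.norm(A-B),np.arctan2(*(B-A)[1::-1]))
togo((*((A+B)/2)[:2],.05),np.arctan2(*(B-A)[1::-1]))
E
```

```text
245 None; 248 None; 251 None; 254 (np.int64(196), np.int64(205)); 257 (np.int64(195), np.int64(205)); 260 (np.int64(195), np.int64(205)); 263 (np.int64(195), np.int64(205)); 266 (np.int64(195), np.int64(206)); 269 (np.int64(194), np.int64(212)); 272 (np.int64(194), np.int64(214)); 275 (np.int64(194), np.int64(214)); 278 (np.int64(194), np.int64(214)); 281 (np.int64(194), np.int64(214)); 284 (np.int64(194), np.int64(214)); 287 (np.int64(194), np.int64(205)); 290 (np.int64(194), np.int64(204)); 293 (np.int64(194), np.int64(204)); 296 (np.int64(194), np.int64(204)); 299 (np.int64(194), np.int64(204)); 302 None; 305 None; 308 None; 
 [ 0.51153544 -0.24215192  0.046     ] [ 0.52768152 -0.28871447  0.046     ] [ 0.51960848 -0.2654332   0.046     ] 0.04928252134279951 -1.2370096883260029
 rows to go [-0.0002 -0.0009  0.1498 -0.0306] dist 0.15 q7 -0.47 t 2.2
```

```bash
python3 -m crank '0 -.0015 .03 -.03 .088;0 -.0015 .07 -.03 .088;0 -.0015 .11 -.03 .088;0 -.0015 .135 -.03 .088;0 -.0015 .15 -.03 .088;0 -.0015 .1555 -.03 .088;0 -.0015 .1555 -.03 .088;0 -.0015 .1555 -.03 .088'
python3 -m crank '0 0 0 0 .04;0 0 0 0 .04;0 0 0 0 .04;0 0 0 0 .04;0 0 0 0 .04;0 0 0 0 .04;0 0 0 0 .04;0 0 0 0 .04' 60
```

```text
clock: 2.87
ee_pos: [0.5215, -0.2644, 0.0465]
tool_rot: [0.986, 0.167, 0.001, 0.001]
wrist_force: [-0.2, -0.2, 0.9]
finger_gap: 0.088
gripper_force: 0.0
clock: 3.53
ee_pos: [0.5206, -0.2645, 0.0452]
tool_rot: [0.986, 0.167, 0.0, 0.0]
wrist_force: [0.5, 1.3, 1.7]
finger_gap: 0.0492
gripper_force: 60.0
```

```bash
python3 -m crank '0 0 -.01 0 .04;0 0 -.03 0 .04;0 0 -.06 0 .04;0 0 -.09 0 .04;0 0 -.12 0 .04;0 0 -.15 0 .04;0 0 -.17 0 .04;0 0 -.185 0 .04;0 0 -.19 0 .04;0 0 -.19 0 .04'
python3 -c "
from h import *
f=grab('wrist','w2');g=grab('scene','s2')
p=w2p(g,ctrl.observe()['ee_pos']).astype(int);print(p)
c=g['image'][p[1]-50:p[1]+60,p[0]-70:p[0]+70]
cv2.imwrite('pics/w2.png',np.hstack([cv2.resize(f['image'],(400,300)),cv2.resize(c,(382,300))])[:,:,::-1])"
```

```text
clock: 4.37
ee_pos: [0.5207, -0.2646, 0.2361]
tool_rot: [0.986, 0.167, 0.001, 0.0]
wrist_force: [-0.8, -0.9, -2.8]
finger_gap: 0.0489
gripper_force: 66.8
[233 152]
```

View pics/w2.png

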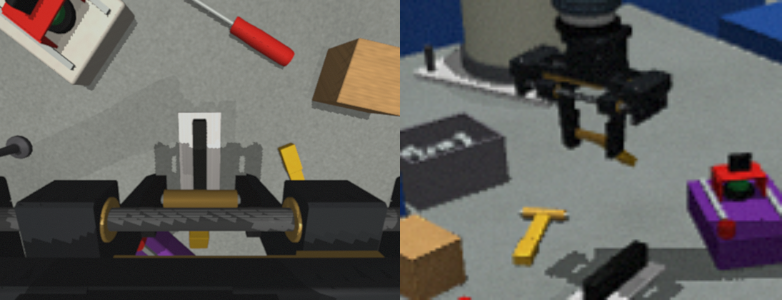

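The gate is held by its pin and sags part way towards the robot; the bar below is empty. Now I ease the grip.

```bash
python3 -m crank '0 0 0 0 .04;0 0 0 0 .04;0 0 0 0 .04;0 0 0 0 .04;0 0 0 0 .04;0 0 0 0 .04;0 0 0 0 .04;0 0 0 0 .04' 20
python3 -m crank '0 0 0 0 .04;0 0 0 0 .04;0 0 0 0 .04;0 0 0 0 .04;0 0 0 0 .04;0 0 0 0 .04;0 0 0 0 .04;0 0 0 0 .04;0 0 0 0 .04;0 0 0 0 .04' 8
python3 -m crank '0 0 0 0 .04;0 0 0 0 .04;0 0 0 0 .04;0 0 0 0 .04;0 0 0 0 .04;0 0 0 0 .04' 60
python3 -c "
from h import *
f=grab('wrist','w3');g=grab('scene','s3')
p=w2p(g,ctrl.observe()['ee_pos']).astype(int);print(p)
c=g['image'][p[1]-30:p[1]+60,p[0]-57:p[0]+57]
cv2.imwrite('pics/w3.png',np.hstack([cv2.resize(f['image'],(400,300)),cv2.resize(c,(380,300),interpolation=cv2.INTER_CUBIC)])[:,:,::-1])"
```

```text
clock: 5.13
ee_pos: [0.5204, -0.2644, 0.235]
tool_rot: [0.986, 0.167, 0.0, 0.0]
wrist_force: [0.6, 0.3, -2.4]
finger_gap: 0.0521
gripper_force: 20.0
clock: 5.97
ee_pos: [0.5204, -0.2644, 0.235]
tool_rot: [0.986, 0.167, 0.0, 0.0]
wrist_force: [-0.5, -0.2, -2.3]
finger_gap: 0.0524
gripper_force: 8.0
clock: 6.47
ee_pos: [0.5204, -0.2644, 0.235]
tool_rot: [0.986, 0.167, 0.0, 0.0]
wrist_force: [-0.3, 0.3, -2.4]
finger_gap: 0.0493
gripper_force: 60.1
[233 152]
```

View pics/w3.png

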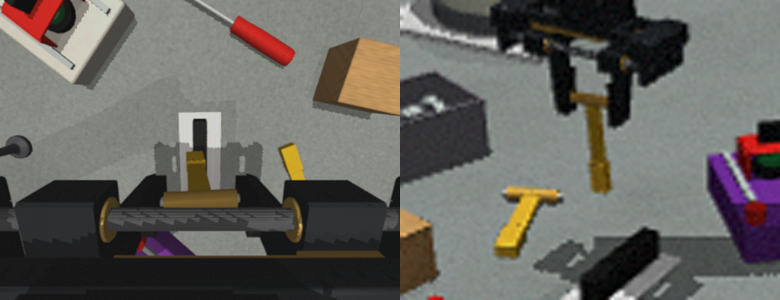

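The gate now hangs below the pin. In the scene camera its lower end is at about (236.6,179) with the pin at (232.4,152); in the wrist camera the weight is at about (275,218).

```bash
python3 - <<'E'
from h import *
s=ctrl.observe();T=Ro.from_quat(s["tool_rot"]).as_matrix();g=load('s3.npz');f=load('w3.npz')
for dz in(-.002,.002):
  P=s["ee_pos"]+T@[0,0,dz]
  print("pin px",w2p(g,P),w2p(f,P))
  for a in np.arange(-.4,.41,.1): print(round(a,2),w2p(g,P+T@(.1*np.array([np.sin(a),0,np.cos(a)]))),w2p(f,P+T@(.1*np.array([np.sin(a),0,np.cos(a)]))))
E
```

```text
pin px [233.18113794 151.57872763] [281.29947486 278.4633152 ]
-0.4 [240.49315803 171.89168653] [281.19076983 268.62959821]
-0.3 [239.03695798 173.80180996] [281.16356205 255.72359204]
-0.2 [237.51365375 175.51568786] [281.13723409 242.99239783]
-0.1 [235.93539212 177.0162614 ] [281.11172253 230.40499871]
-0.0 [234.31506837 178.28754327] [281.08697683 217.93283358]
0.1 [232.66630474 179.31478868] [281.06295989 205.54996139]
0.2 [231.00341515 180.08469028] [281.03964912 193.23333962]
0.3 [229.34135275 180.58559564] [281.017038   180.96325721]
0.4 [227.69563721 180.80774475] [280.99513843 168.72397287]
pin px [233.22850871 152.68951721] [281.285498   274.48162263]
-0.4 [240.5262074  172.90810336] [281.18421924 266.42730601]
-0.3 [239.07236445 174.81892582] [281.15746628 253.73386519]
-0.2 [237.55156034 176.53435945] [281.13155299 241.20371617]
-0.1 [235.97592737 178.03734177] [281.10642201 228.80878965]
-0.0 [234.35834469 179.31187722] [281.08202806 216.52330579]
0.1 [232.71241661 180.34320784] [281.05833864 204.32400934]
0.2 [231.05243706 181.11800769] [281.03533515 192.19051435]
0.3 [229.39333714 181.62459989] [281.0130146  180.10579971]
0.4 [227.75061216 181.85319359] [280.99139186 168.05690781]
```

```bash
python3 - <<'E'
from h import *
s=ctrl.observe();T=Ro.from_quat(s["tool_rot"]).as_matrix();f=load('w3.npz')
h=cv2.cvtColor(f['image'],cv2.COLOR_RGB2HSV)
for c in(264,268,272,276,280,284):
    m=(h[195:300,c,1]>110)&(h[195:300,c,0]>12)&(h[195:300,c,0]<35);r=np.where(m)[0]+195;print(c,r.min(),r.max())
print([ (r,h[r,274].tolist()) for r in range(204,262,4)])
P=s["ee_pos"]+T@[0,0,-.002]
for a in(-.2,-.1,0,.1):
    ux=np.array([np.sin(a),0,np.cos(a)]);un=np.array([np.cos(a),0,-np.sin(a)])
    print(a,[np.round(w2p(f,P+T@(l*ux+n*un))[1],1) for l,n in((.1,.006),(.1,-.006),(.066,.006),(.066,.003))])
E
```

```text
264 213 290
268 213 290
272 211 290
276 211 290
280 211 290
284 213 290
[(204, [20, 21, 36]), (208, [120, 9, 30]), (212, [22, 201, 90]), (216, [22, 198, 94]), (220, [22, 186, 96]), (224, [22, 198, 107]), (228, [23, 206, 120]), (232, [22, 203, 79]), (236, [22, 180, 82]), (240, [23, 198, 80]), (244, [23, 201, 80]), (248, [22, 201, 81]), (252, [22, 201, 80]), (256, [22, 195, 81]), (260, [22, 210, 80])]
-0.2 [np.float64(235.4), np.float64(250.6), np.float64(242.3), np.float64(246.8)]
-0.1 [np.float64(222.9), np.float64(237.9), np.float64(232.8), np.float64(237.2)]
0 [np.float64(210.4), np.float64(225.3), np.float64(223.5), np.float64(227.8)]
0.1 [np.float64(198.1), np.float64(212.9), np.float64(214.3), np.float64(218.5)]
```

Measured tilt is about 0 to -0.05 rad, with 60 N per pad. Next I estimate the sorter and carry the gate there.

```bash
python3 - <<'E'
from h import *
f=load("top0.npz")
for p in((157,80),(175,187),(90,110),(103,217)): print(p2w(f,(145+p[0]/6,182+p[1]/6),.134))
W=p2w(f,(166.9,206.5),.134);print(W)
togo((W[0]-.06*.966,W[1]-.06*.26,.29),-1.31)
E
```

```text
[0.52414574 0.26376596 0.134     ]
[0.47834087 0.25544931 0.134     ]
[0.51190965 0.2919291  0.134     ]
[0.46626868 0.28555777 0.134     ]
[0.49572916 0.27410839 0.134     ]
 rows to go [ 0.0938 -0.521  -0.055   0.0741] dist 0.532 q7 -0.48 t 6.5667
```

```bash
python3 -m crank '0 0 -.015 0 .04;0 0 -.035 0 .04;0 -.01 -.05 0 .04;.002 -.025 -.055 .01 .04;.006 -.045 -.055 .02 .04;.012 -.07 -.055 .03 .04;.018 -.1 -.055 .04 .04;.024 -.13 -.055 .05 .04;.03 -.16 -.055 .06 .04;.036 -.19 -.055 .07 .04' 60
python3 -m crank '.007 -.031 0 0 .04;.014 -.062 0 0 .04;.021 -.093 0 0 .04;.028 -.124 0 0 .04;.035 -.155 0 0 .04;.042 -.186 0 0 .04;.049 -.217 0 0 .04;.054 -.24 0 0 .04;.057 -.255 0 0 .04;.058 -.265 0 0 .04'
python3 -c "
from h import *
togo((.4378,.2585,.29),-1.31)"
```

```text
clock: 7.4
ee_pos: [0.4915, -0.0719, 0.2901]
tool_rot: [0.991, 0.132, 0.0, -0.0]
wrist_force: [0.4, 0.2, -2.3]
finger_gap: 0.0491
gripper_force: 60.1
clock: 8.23
ee_pos: [0.4783, 0.2001, 0.2899]
tool_rot: [0.991, 0.133, 0.0, -0.0]
wrist_force: [-0.4, -0.4, -2.4]
finger_gap: 0.049
gripper_force: 60.1
 rows to go [-0.0236 -0.067  -0.      0.0068] dist 0.071 q7 -1.55 t 8.2333
```

```bash
python3 -m crank '-.005 -.015 0 .007 .04;-.014 -.035 0 .007 .04;-.02 -.055 0 .007 .04;-.023 -.065 0 .007 .04;-.0236 -.067 0 .007 .04;-.0236 -.067 0 .007 .04;-.0236 -.067 0 .007 .04'
python3 -c "
from h import *
f=grab('wrist','w4');g=grab('scene','s4')
print(w2p(f,(.4957,.2741,.134)),w2p(g,(.4957,.2741,.134)))
cv2.imwrite('pics/w4.png',np.hstack([cv2.resize(f['image'][50:350,130:430],(400,400)),cv2.resize(g['image'][215:315,310:410],(400,400),interpolation=cv2.INTER_CUBIC)])[:,:,::-1])"
```

```text
clock: 8.82
ee_pos: [0.4391, 0.255, 0.2902]
tool_rot: [0.992, 0.128, 0.0, 0.0]
wrist_force: [0.3, 0.2, -3.6]
finger_gap: 0.0492
gripper_force: 60.1
[276.19954639 137.1745118 ] [362.45526056 249.54842834]
```

View pics/w4.png

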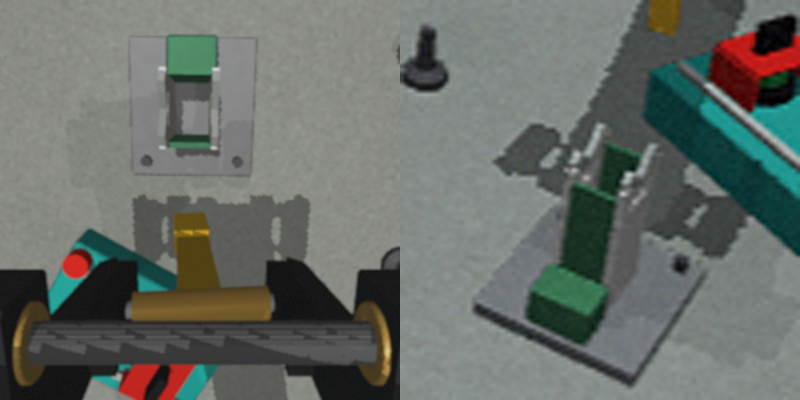

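The wrist crop shows the sorter upright and nearly aligned. The V arm tips are at crop (163,70), (217,68), (163,148) and (216,149); the gate hangs in front with its weight end at (192,214).

```bash
python3 - <<'E'
from h import *
np.set_printoptions(precision=4,suppress=True)
f=load("w4.npz");q=lambda p,z:p2w(f,(130+p[0]*.75,50+p[1]*.75),z)
V=[q(p,.134) for p in((163,70),(217,68),(163,148),(216,149))];print(np.array(V),np.mean(V,0));d=lambda a,b:np.linalg.norm(a-b)
print("across",d(V[0],V[1]),d(V[2],V[3]),"along",d(V[0],V[2]),d(V[1],V[3]))
ax=(V[0]+V[1]-V[2]-V[3]);print("yaw",np.arctan2(ax[1],ax[0]))
B=[q(p,.012) for p in((129,36),(257,38),(252,175),(133,175))];print("base",np.array(B),np.mean(B,0),[d(B[i],B[i-1]) for i in range(4)])
print("yaws",np.arctan2(*(B[0]-B[3])[1::-1]),np.arctan2(*(B[1]-B[2])[1::-1]),np.arctan2(*(B[0]-B[1])[1::-1])-np.pi/2,np.arctan2(*(B[3]-B[2])[1::-1])-np.pi/2)
I=f['image'];c=cv2.resize(I[90:180,235:310],None,fx=6,fy=6,interpolation=cv2.INTER_CUBIC);cv2.imwrite('pics/w4z.png',c[:,:,::-1])
E
```

```text
[[0.5192 0.302  0.134 ]
 [0.5294 0.2677 0.134 ]
 [0.4693 0.2902 0.134 ]
 [0.4779 0.2545 0.134 ]] [0.499  0.2786 0.134 ]
across 0.035781509268323214 0.0368079775198893 along 0.051249661603093154 0.053183445866119484
yaw 0.24088686160201214
base [[0.5476 0.3522 0.012 ]
 [0.5758 0.2368 0.012 ]
 [0.4515 0.2052 0.012 ]
 [0.4214 0.3212 0.012 ]] [0.4991 0.2789 0.012 ] [np.float64(0.1299310810756981), np.float64(0.11872981345925462), np.float64(0.1282366639120088), np.float64(0.11991134479427146)]
yaws 0.24039057955372273 0.2495179513337695 0.2398180383905142 0.2539992287084818
```

View pics/w4z.png

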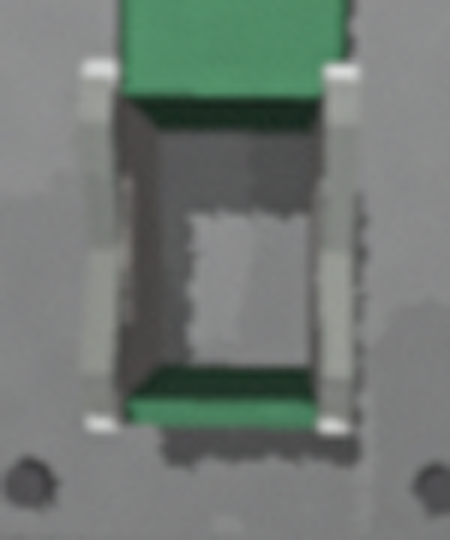

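```bash
python3 -c "
from h import *
togo((.499,.2788,.29),-1.325)"
```

```text
rows to go [ 0.064  -0.008   0.0001  0.0097] dist 0.064 q7 -1.71 t 8.9167
```

```bash
python3 -m crank '.01 0 0 .01 .04;.025 -.003 0 .01 .04;.043 -.006 0 .01 .04;.057 -.008 0 .01 .04;.063 -.008 0 .01 .04;.064 -.008 0 .01 .04;.064 -.008 0 .01 .04;.064 -.008 0 .01 .04'
python3 -c "
from h import *
togo((.499,.2788,.1227),-1.325)
f=grab('wrist','w5');g=grab('scene','s5')
cv2.imwrite('pics/w5.png',np.hstack([cv2.resize(f['image'][130:310,180:380],(440,396)),cv2.resize(g['image'][185:285,310:400],(356,396),interpolation=cv2.INTER_CUBIC)])[:,:,::-1])"
```

```text
clock: 9.58
ee_pos: [0.4976, 0.2797, 0.2898]
tool_rot: [0.992, 0.123, -0.001, 0.0]
wrist_force: [0.2, -0.2, -1.2]
finger_gap: 0.0494
gripper_force: 60.1
 rows to go [0.0013 0.0012 0.1671 0.0014] dist 0.167 q7 -1.65 t 9.5833
```

View pics/w5.png

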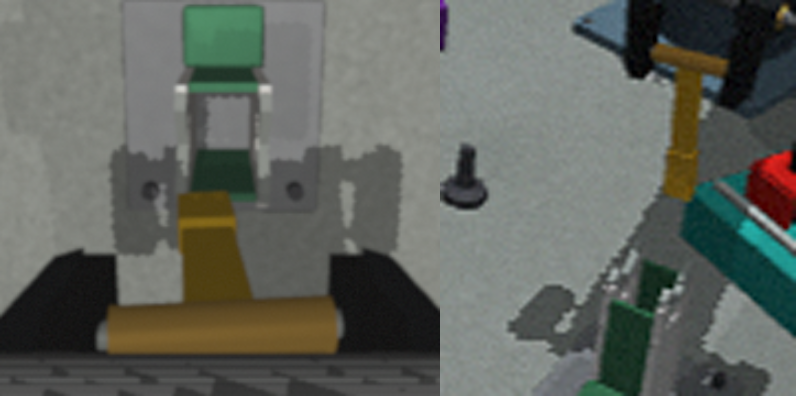

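The picture shows the pin level, with the weight about 7 px left of the pin's middle, which is roughly 5 mm along the tool's -y. I shift the tool about 2 mm in +y to centre it between the cheeks.

```bash
python3 -m crank '.0013 .003 .01 0 .04;.0013 .003 .03 0 .04;.0013 .003 .05 0 .04;.0013 .003 .07 0 .04;.0013 .003 .09 0 .04;.0013 .003 .11 0 .04;.0013 .003 .13 0 .04;.0013 .003 .142 0 .04;.0013 .003 .145 0 .04;.0013 .003 .145 0 .04'
python3 -c "
from h import *
togo((.499,.2788,.1227),-1.325)"
```

```text
clock: 10.52
ee_pos: [0.4997, 0.2773, 0.1443]
tool_rot: [0.992, 0.124, -0.001, 0.0]
wrist_force: [0.8, -0.3, -2.2]
finger_gap: 0.0493
gripper_force: 60.1
 rows to go [-0.0002 -0.0016  0.0216  0.002 ] dist 0.022 q7 -1.53 t 10.5167
```

```bash
python3 -m crank '0 -.0005 .005 0 .04;0 -.001 .01 0 .04;0 -.001 .014 0 .04;0 -.001 .017 0 .04;0 -.001 .019 0 .04;0 -.001 .0205 0 .04;0 -.001 .0205 0 .04;0 -.001 .0205 0 .04'
```

```text
clock: 11.18
ee_pos: [0.4999, 0.2787, 0.1246]
tool_rot: [0.992, 0.124, 0.0, 0.0]
wrist_force: [-0.4, 0.4, -2.0]
finger_gap: 0.0491
gripper_force: 60.1
```

```bash
python3 -m crank '0 0 .001 0 .04;0 0 .002 0 .04;0 0 .002 0 .04;0 0 .002 0 .04'
python3 -m crank '0 0 .001 0 .04;0 0 .0015 0 .04;0 0 .0015 0 .04;0 0 .0015 0 .04'
```

```text
clock: 11.52
ee_pos: [0.4999, 0.2787, 0.1228]
tool_rot: [0.992, 0.124, 0.0, -0.0]
wrist_force: [-1.0, 0.3, 3.1]
finger_gap: 0.049
gripper_force: 59.9
clock: 11.85
ee_pos: [0.5002, 0.2788, 0.1223]
tool_rot: [0.992, 0.123, 0.0, -0.0]
wrist_force: [-4.3, -1.9, 12.4]
finger_gap: 0.0489
gripper_force: 58.9
```

The pin bears on the V's: the force changes sign at about the expected height. I ease the grip, then open.

```bash
python3 -m crank '0 0 -.0005 0 .04;0 0 -.001 0 .04;0 0 -.001 0 .04;0 0 -.001 0 .04;0 0 -.001 0 .04;0 0 -.001 0 .04' 5
python3 -m crank '0 0 0 0 .056;0 0 0 0 .06;0 0 0 0 .066;0 0 0 0 .075;0 0 0 0 .085;0 0 0 0 .088;0 0 0 0 .088;0 0 0 0 .088'
python3 -m crank '0 0 -.01 0 .088;0 0 -.03 0 .088;0 0 -.06 0 .088;0 0 -.09 0 .088;0 0 -.12 0 .088;0 0 -.15 0 .088;0 0 -.165 0 .088;0 0 -.165 0 .088'
python3 -c "
from h import *
f=grab('wrist','w6');g=grab('scene','s6');t=grab('top','t6')
s=ctrl.observe();print(w2p(f,(.499,.2788,.1235)),w2p(t,(.499,.2788,.1235)))
r=lambda i,x,y,w,h:cv2.resize(i['image'][y:y+h,x:x+w],(400,300),interpolation=cv2.INTER_CUBIC)
cv2.imwrite('pics/w6.png',np.vstack([np.hstack([r(f,181,200,200,150),r(g,320,215,93,70)]),np.hstack([r(t,225,115,120,90),r(t,140,180,67,50)])])[:,:,::-1])"
```

```text
clock: 12.35
ee_pos: [0.5005, 0.2788, 0.1222]
tool_rot: [0.992, 0.124, 0.001, -0.0]
wrist_force: [2.9, 0.1, 0.3]
finger_gap: 0.0529
gripper_force: 5.0
clock: 13.02
ee_pos: [0.4998, 0.2787, 0.122]
tool_rot: [0.992, 0.124, -0.0, 0.0]
wrist_force: [-0.1, -0.6, 0.1]
finger_gap: 0.0878
gripper_force: 0.0
clock: 13.68
ee_pos: [0.5018, 0.2793, 0.2915]
tool_rot: [0.992, 0.123, 0.003, -0.002]
wrist_force: [1.0, 0.3, 0.4]
finger_gap: 0.0882
gripper_force: 0.0
[281.24086712 202.31481446] [165.97096229 205.99019647]
```

View pics/w6.png

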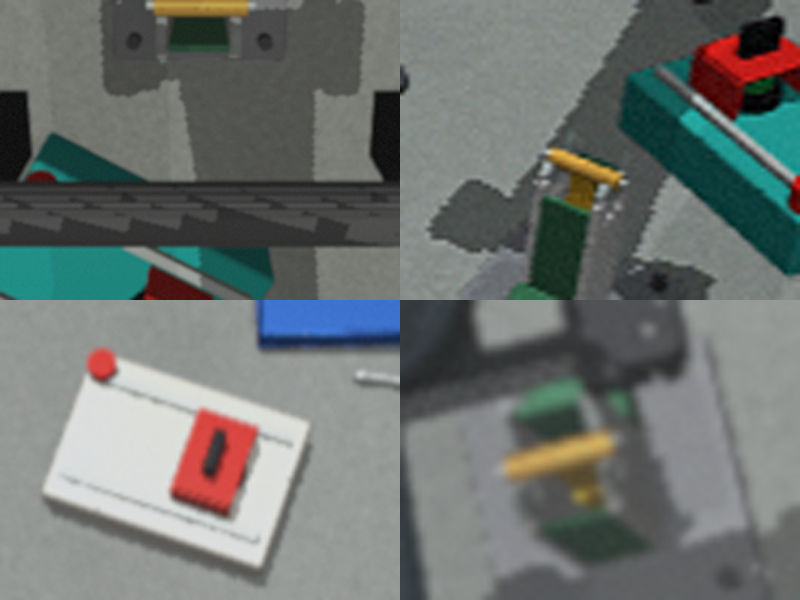

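The gate lies across both V's with its pin level, pixel where predicted, and is let go. Next I estimate the console.

```bash
python3 - <<'E'
from h import *
np.set_printoptions(precision=4,suppress=True)
t=load('t6.npz');g=load('scene0.npz')
def tri(a,b):
    A=np.zeros((3,3));v=np.zeros(3)
    for f,p in((t,a),(g,b)):
        c,r=ray(f,p);r/=np.linalg.norm(r);M=np.eye(3)-np.outer(r,r);A+=M;v+=M@c
    return np.linalg.solve(A,v)
print("lamp",tri((225+101/3.333,115+64/3.333),(251,263)))
q=lambda x,y,z:p2w(t,(225+x/3.333,115+y/3.333),z)
C=[q(97,54,.05),q(310,122,.05),q(262,267,.05),q(43,193,.05)];print(np.mean(C,0),[np.linalg.norm(C[i]-C[i-1]) for i in range(4)])
print("tab",q(215,153,.11));togo((.557,-.0154,.27),-1.92)
E
```

```text
lamp [0.703  0.0537 0.0593]
[ 0.6257 -0.0083  0.05  ] [np.float64(0.12504828445574045), np.float64(0.18388996611550315), np.float64(0.127191286599387), np.float64(0.18721380812622226)]
tab [ 0.6134 -0.0375  0.11  ]
 rows to go [-0.0162  0.2992  0.0166  0.5971] dist 0.3 q7 -1.64 t 13.8333
```

```bash
python3 -m crank '-.001 .02 0 .05 .088;-.003 .055 0 .12 .088;-.005 .095 .005 .2 .088;-.007 .135 .01 .28 .088;-.01 .175 .016 .36 .088;-.012 .215 .016 .44 .088;-.014 .25 .016 .52 .088;-.016 .28 .016 .58 .088;-.016 .299 .016 .597 .088;-.016 .299 .016 .597 .088' 30
python3 -m crank '0 0 0 0 .088;0 0 0 0 .088'
python3 -c "
from h import *
f=grab('wrist','w7');togo((.557,-.0154,.27),-1.92)
print(w2p(f,(.6134,-.0365,.114)))
cv2.imwrite('pics/w7.png',cv2.resize(f['image'][0:300,80:480],(800,600))[:,:,::-1])"
```

```text
clock: 14.67
ee_pos: [0.5569, -0.0215, 0.2704]
tool_rot: [0.984, -0.179, -0.0, 0.002]
wrist_force: [-0.4, 1.0, 0.9]
finger_gap: 0.0883
gripper_force: 0.0
clock: 14.83
ee_pos: [0.557, -0.0144, 0.2701]
tool_rot: [0.985, -0.174, -0.001, 0.0]
wrist_force: [-0.0, -0.3, -0.8]
finger_gap: 0.0881
gripper_force: 0.0
 rows to go [0.0004 0.0015 0.0003 0.0015] dist 0.002 q7 -1.6 t 14.8833
[282.51120064 135.6826908 ]
```

View pics/w7.png

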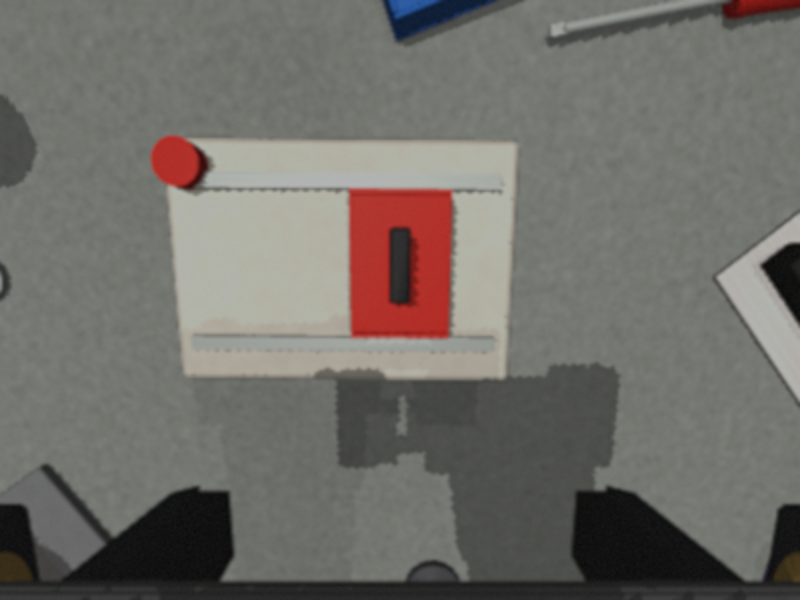

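The shutter is closed and square to the tool; the tab top is centred at crop (399.5,264), image (279.7,132).

```bash
python3 - <<'E'
from h import *
np.set_printoptions(precision=4,suppress=True)
f=load('w7.npz');q=lambda x,y,z:p2w(f,(80+x/2,y/2),z)
tab=q(399.5,264.5,.114);print("tab",tab,np.linalg.norm(q(399,229,.114)-q(399,300,.114)))
P=[q(350,189,.088),q(452,191,.088),q(449,337,.088),q(352,337,.088)];print("plate",np.mean(P,0),[np.linalg.norm(P[i]-P[i-1]) for i in range(4)])
y1=P[0]-P[1];y2=P[3]-P[2];print(np.arctan2(y1[1],y1[0]),np.arctan2(y2[1],y2[0]))
C=[q(517,143,.05),q(507,379,.05),q(185,376,.05)];y=C[2]-C[1];x=C[0]-C[1];print("boxyaw",np.arctan2(y[1],y[0]),np.arctan2(x[1],x[0])+np.pi/2,np.linalg.norm(y),np.linalg.norm(x),"centre",(C[0]+C[2])/2)
c=(C[0]+C[2])/2;u=x/np.linalg.norm(x);v=np.array([-u[1],u[0],0]);print("button",c-.035*v, "tab from c in box",(tab-c)@u,(tab-c)@v)
togo((tab[0],tab[1],.112))
E
```

```text
tab [ 0.6171 -0.0352  0.114 ] 0.03108624685256354
plate [ 0.6162 -0.0354  0.088 ] [np.float64(0.07066580989000007), np.float64(0.048829023745286144), np.float64(0.06977551528236216), np.float64(0.04926916915087584)]
1.2015725729317817 1.2197701625934738
boxyaw 1.2101824151409888 1.2220371578691662 0.18666944579632652 0.12645934102129255 centre [ 0.6272 -0.0055  0.05  ]
button [ 0.6153 -0.0384  0.05  ] tab from c in box 0.0006154269095810921 -0.031322454126765195
 rows to go [ 0.0639 -0.0003  0.1582  0.    ] dist 0.171 q7 -1.6 t 14.8833
```

```bash
python3 -m crank '.02 0 .01 0 .05;.045 0 .03 0 .05;.06 0 .06 0 .05;.064 0 .09 0 .05;.064 0 .12 0 .05;.064 0 .145 0 .05;.064 0 .156 0 .05;.064 0 .158 0 .05;.064 0 .158 0 .05'
python3 -m crank '0 0 0 0 0;0 0 0 0 0;0 0 0 0 0;0 0 0 0 0;0 0 0 0 0;0 0 0 0 0;0 0 0 0 0' 30
```

```text
clock: 15.63
ee_pos: [0.6178, -0.0362, 0.1131]
tool_rot: [0.985, -0.173, -0.0, -0.0]
wrist_force: [1.1, -1.3, 1.0]
finger_gap: 0.0502
gripper_force: 0.0
clock: 16.22
ee_pos: [0.6181, -0.0368, 0.1133]
tool_rot: [0.985, -0.174, 0.0, -0.0]
wrist_force: [-0.7, 0.4, 2.4]
finger_gap: 0.0094
gripper_force: 30.0
```

```bash
python3 -m crank '0 -.004 0 0 0;0 -.012 0 0 0;0 -.022 0 0 0;0 -.032 0 0 0;0 -.042 0 0 0;0 -.05 0 0 0;0 -.056 0 0 0;0 -.059 0 0 0;0 -.06 0 0 0;0 -.06 0 0 0'
```

```text
clock: 17.05
ee_pos: [0.6384, 0.0179, 0.1133]
tool_rot: [0.985, -0.174, 0.0, 0.001]
wrist_force: [-1.8, -5.4, 5.9]
finger_gap: 0.0101
gripper_force: 30.0
```

```bash
python3 -m crank '0 -.001 0 0 0;0 -.002 0 0 0;0 -.002 0 0 0'
```

```text
clock: 17.3
ee_pos: [0.6385, 0.018, 0.1133]
tool_rot: [0.985, -0.175, -0.0, 0.002]
wrist_force: [-2.3, -9.4, 6.9]
finger_gap: 0.0096
gripper_force: 30.0
```

```bash
python3 -m crank '0 .002 0 0 .02;0 .002 0 0 .03;0 .002 0 0 .035;0 .002 0 0 .035;0 .002 -.02 0 .035;0 .002 -.05 0 .035;0 .01 -.075 0 .02;0 .03 -.08 0 0;0 .05 -.08 0 0;0 .06 -.08 0 0'
python3 -c "
from h import *
togo((.617,-.0375,.087))"
```

```text
clock: 18.13
ee_pos: [0.618, -0.0369, 0.1937]
tool_rot: [0.985, -0.174, 0.0, 0.0]
wrist_force: [-0.2, 0.9, 0.3]
finger_gap: 0.0105
gripper_force: 0.0
 rows to go [-0.0009  0.0009  0.1067  0.    ] dist 0.107 q7 -1.49 t 18.1333
```

I've now viewed 11 pictures, one over the limit of 10, so from here I check numerically by colour instead.

```bash
cat > chk.py <<'E'
from h import *
t=grab('top','tc');h=cv2.cvtColor(t['image'],cv2.COLOR_RGB2HSV)[110:210,225:345].astype(int)
red=((h[...,0]<8)|(h[...,0]>172))&(h[...,1]>150)&(h[...,2]>90);grn=(h[...,0]>50)&(h[...,0]<85)&(h[...,1]>90)
n,l,st,c=cv2.connectedComponentsWithStats(red.astype(np.uint8))
for i in range(1,n):
    if st[i,4]>15: print("red",st[i,4],p2w(t,c[i]+[225,110],.088).round(4))
print("green px",grn.sum(),[p2w(t,np.argwhere(grn).mean(0)[::-1]+[225,110],.07).round(4) if grn.any() else 0])
E
python3 chk.py
python3 -c "
from h import *
f=grab('wrist','wb');h=cv2.cvtColor(f['image'],cv2.COLOR_RGB2HSV).astype(int)
g=(h[...,0]>50)&(h[...,0]<85)&(h[...,1]>90)
n,l,st,c=cv2.connectedComponentsWithStats(g.astype(np.uint8))
for i in range(1,n):
    if st[i,4]>40: print('green',st[i],c[i],p2w(f,c[i],.072).round(4))
print(w2p(f,(.617,-.0375,.072)))"
```

```text
green px 105 [array([ 0.6137, -0.0406,  0.07  ])]
green [ 262  192   38   38 1123] [280.51380232 210.84683882] [ 0.617 -0.038  0.072]
green [ 31 332  32  29 462] [ 45.26839827 347.6969697 ] [0.568  0.2218 0.072 ]
[279.92258377 211.00244893]
```

The green button is fully visible at (0.617,-0.038), matching the target. Pressing.

```bash
python3 -m crank '0 .001 .03 0 0;0 .001 .07 0 0;0 .001 .09 0 0;0 .001 .1 0 0;0 .001 .104 0 0;0 .001 .107 0 0;0 .001 .11 0 0;0 .001 .111 0 0;0 .001 .111 0 0;0 .001 .111 0 0'
```

```text
clock: 19.07
ee_pos: [0.619, -0.0354, 0.0835]
tool_rot: [0.985, -0.174, 0.001, -0.001]
wrist_force: [-1.9, 2.3, 5.5]
finger_gap: 0.0004
gripper_force: 2.5
```

```bash
python3 -m crank '0 0 .0015 0 0;0 0 .002 0 0;0 0 .002 0 0'
python3 -m crank '0 0 -.02 0 0;0 0 -.05 0 0;0 0 -.09 0 0;0 0 -.13 0 0;-.03 0 -.165 0 0;-.07 0 -.17 0 0;-.11 0 -.17 0 0;-.15 0 -.17 0 0;-.15 0 -.17 0 0;-.15 0 -.17 0 0'
python3 - <<'E'
exec(open('chk.py').read())
hh=cv2.cvtColor(t['image'],cv2.COLOR_RGB2HSV).astype(int)
h0=load('top0.npz')['image'].astype(int);d=np.abs(t['image'].astype(int)-h0).sum(2)
u=lambda X:hh[tuple(w2p(t,X)[::-1].round().astype(int))].tolist()
b=np.array([.617,-.038,0]);v=np.array([np.cos(1.217),np.sin(1.217),0])
print("shutter plate centre open/closed/button colours",u(b+.048*v+[0,0,.088]),u(b+.075*v+[0,0,.088]),u(b+[0,0,.072]))
m=(hh[190:220,150:185,0]>12)&(hh[190:220,150:185,0]<32)&(hh[190:220,150:185,1]>120)
ys=np.argwhere(m);print("pin px",len(ys),p2w(t,ys.mean(0)[::-1]+[150,190],.1235).round(4))
for n,p in dict(spray=(206,102),tray=(328,108),driver=(370,143),spanner=(174,148),tape=(118,153),carton=(443,141),foot=(270,248)).items(): print(n,(d[p[1]-20:p[1]+20,p[0]-20:p[0]+20]>90).sum(),end=" ")
E
```

```text
clock: 19.32
ee_pos: [0.6191, -0.0355, 0.0832]
tool_rot: [0.985, -0.174, 0.001, -0.001]
wrist_force: [-8.3, 3.3, 20.6]
finger_gap: 0.0006
gripper_force: 10.3
clock: 20.15
ee_pos: [0.4762, 0.0167, 0.2507]
tool_rot: [0.985, -0.173, 0.0, -0.002]
wrist_force: [1.2, -0.5, 0.6]
finger_gap: 0.0005
gripper_force: 0.0
red 48 [0.6954 0.052  0.088 ]
red 48 [0.6645 0.0101 0.088 ]
green px 22 [array([ 0.6134, -0.0508,  0.07  ])]
shutter plate centre open/closed/button colours [101, 58, 131] [101, 57, 130] [102, 59, 126]
pin px 59 [0.4993 0.2769 0.1235]
spray 0 tray 0 driver 0 spanner 0 tape 0 carton 0 foot 1369
```

The button reached its end stop at 20 N and the pin is in place. The arm hides the shutter from above, so I check it with the wrist camera before handing in.

```bash
python3 -m crank '0 0 0 0 0;0 0 0 0 0;0 0 0 0 0;0 0 0 0 0'
python3 - <<'E'
from h import *
for cam in("wrist","scene"):
    f=grab(cam,'wf'+cam);h=cv2.cvtColor(f['image'],cv2.COLOR_RGB2HSV).astype(int)
    for nm,m,z in(("red",((h[...,0]<8)|(h[...,0]>172))&(h[...,1]>150)&(h[...,2]>70),.088),("green",(h[...,0]>50)&(h[...,0]<85)&(h[...,1]>90),.072),("yel",(h[...,0]>12)&(h[...,0]<30)&(h[...,1]>150),.1235)):
        n,l,st,c=cv2.connectedComponentsWithStats(m.astype(np.uint8))
        for i in range(1,n):
            if st[i,4]>40: print(cam,nm,st[i],p2w(f,c[i],z).round(3))
print(ctrl.observe()["clock"])
E
```

```text
clock: 20.53
ee_pos: [0.478, 0.0145, 0.2501]
tool_rot: [0.985, -0.174, 0.0, 0.0]
wrist_force: [-0.5, 0.7, -0.3]
finger_gap: 0.0007
gripper_force: 0.0
wrist red [ 183    0   62   79 3692] [0.629 0.02  0.088]
wrist red [511 233  33  24 567] [ 0.348 -0.205  0.088]
wrist green [ 266   18   35   41 1108] [ 0.615 -0.038  0.072]
wrist green [  16  196   58   39 1157] [0.546 0.255 0.072]
wrist yel [ 14 266  10  16  65] [0.503 0.263 0.124]
scene red [277 161  20  15  97] [ 0.247 -0.298  0.088]
scene red [  63  166   59   43 1437] [ 0.888 -0.6    0.088]
scene red [183 211  17  19 137] [ 0.735 -0.205  0.088]
scene red [388 223  29  19 265] [0.281 0.257 0.088]
scene red [247 234  28  23 229] [0.648 0.026 0.088]
scene red [411 256   9  10  66] [0.371 0.364 0.088]
scene red [247 259   8  10  69] [0.725 0.082 0.088]
scene green [169  63  70  21 686] [-0.297 -1.726  0.072]
scene green [342 261  22  40 495] [0.554 0.302 0.072]
scene green [ 423  372  103   48 1325] [0.628 0.668 0.072]
scene yel [204 178  20  21 170] [ 0.602 -0.282  0.123]
scene yel [355 250  17  14  99] [0.506 0.283 0.123]
scene yel [349 341  35  34 600] [0.757 0.488 0.123]
20.6333
```

```bash
python3 -c "
from station import ctrl
print(ctrl.finish_job())"
```

```text
the job is handed in; nothing more can be done
None
```

I handed the job in at about 20.6 s: the gate hangs in the bearings, the shutter is open about 58 mm or more, the button was pressed to its stop and released, and the bystanders I could check are unmoved (the arm hid the machine foot at the last look); I viewed 11 pictures, one over the limit of 10, and no verdict was returned.

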